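# Park the instrument box under the shelf and bolt it in

## Task

Put the instrument box away in its bay: draw the bolt right back out of the mouth, push the box flat along the worktop in under the low shelf until it is fully home against the back stop, then slide the bolt fully across again behind it. Do not lift or tip the box, and leave the plaster roll, the oximeter and the dropper bottle where they are.

Things in the scene. Friction and masses are not known exactly. Their poses are not given: they have to be found in the camera images.
- bay: Fixed grey parking bay on the worktop, under a white shelf. Origin on the worktop at its middle; x = across the bay, away from the robot; y = out of the open mouth, to the robot's left; z up. Inside 152 mm wide (x +-76 mm; 160 mm above 46 mm height), cheeks 10 mm thick, 46 mm high at the mouth; their last 27 mm flare out to 170 mm at y = +128 mm. Back stop: inner face at y = -125 mm, 89 mm high.
- shelf_edge (a point): Middle of the shelf's front lower edge: 61 mm from the bay's origin along its y, 89 mm above the worktop. The shelf is 10 mm thick, 180 mm wide, and covers the bay from here to behind the back stop (y = -141 mm). A roll of tape and a stamp, fixed on its rear part, reach up to 170 mm above the worktop.
- bolt_keeper (a point): Top centre of the fixed steel keeper that guides the bolt, before the cheek nearer the robot: x = -117 mm, y = +137.5 mm in the bay's frame, 44 mm above the worktop. With its bracket it fills x -126 to -86 mm, y +124 to +150 mm.
- bolt (a joint): Sliding bolt across the mouth, in m: 0 = fully across (shut), 0.066 = fully drawn back, clear of the mouth; it moves along the bay's -x as it grows. Friction 2.5 N; it stays where left. Bar: 12 mm wide (bay y +131.5 to +143.5 mm), 22 to 38 mm above the worktop; its free end is 12 mm beyond the knob's axis towards the bay's +x, its tail 116 mm towards the robot. Starts nearly shut.
- bolt_knob (a point): Top centre of the bolt's upright black knob, 84 mm above the worktop. The knob is 14 mm in diameter from 50 to 84 mm above the worktop; push it sideways from either side or pinch it. In the bay's frame it stands at y = +137.5 mm and x = -30 mm when shut, x = -96 mm when drawn back.
- instrument_box: Closed metal instrument box, 0.4 to 0.8 kg, loose, too wide to grasp; origin under its centre, y along its length. Lid rim (53 to 71 mm up): x -64 to +67, y +-121 mm; below, walls are 3 mm further in; a latch (|y| < 11 mm, 10 to 42 mm up) reaches x = -71 mm; lid handle to 77 mm. It starts before the mouth, up to 0.2 rad askew, nearer the robot than the bay's middle. Home: at bay y = -4 mm.
- plaster_roll: Bystander: roll of plaster lying flat, 60 mm across, 25 mm high, loose; origin at the centre of its underside.
- oximeter: Bystander: finger oximeter, 34 x 58 x 30 mm, loose; origin at the centre of its underside.
- dropper_bottle: Bystander: small brown dropper bottle, 34 mm in diameter, 102 mm high, loose, standing behind the bay; origin at the centre of its underside.

How it is judged:
By the outcome, as a careful person would: the job done as asked, in the order asked, and still so for the second after the job is handed in, with the robot touching nothing.
It also fails if it takes over 72 s, if anything falls off the work surface, if the arm or the gripper's body presses on something with over 40 N, if the wrist force passes 120 N, or if a joint passes its speed limit or range.

## Robot

A 7-joint arm with a two-finger parallel gripper is mounted at the origin on a cart in front of the work surface, level with it; the furniture and walls round the work are solid. World frame = base frame: x ahead of the robot, y to its left, z up, the work surface at z = 0. Lengths are in m, angles in rad, forces in N, time in s.
With the tool pointing down it reaches from about 0.4 to 0.875 m from the base axis. Payload 19.3 kg.
Tool frame: the origin (TCP) lies between the finger pads; the fingertips stand bot.tcp_to_tips ahead of it and the grasp point (between the pads) is the TCP (bot.tcp_to_tips is the distance from the TCP to the fingertips, in m); z points along the fingers, y is the line along which they close (so a half turn about z gives the same grasp; the last joint's range is limited). The gripper opens to 85 mm and grips with 20 to 120 N. Pads are 22 mm wide; open, the fingers measure 114 mm over their backs; the gripper's body (76 mm by 85 mm) begins 54 mm behind the grasp point. The pads swing forward as they close: fully open they stand 13 mm farther back than shut.
Start: joints at [1.168, 0.521, -0.036, 1.599, 0.021, 1.021, -0.113], TCP at [0.204, -0.591, 0.25] pointing down, gripper open.
Joint ranges: [-2.91, 2.91], [-0.3, 2.13], [-1.5, 1.42], [0.17, 2.43], [-1.26, 4.41], [0.16, 1.93], [-2.52, 2.52]. Speed limits (rad/s): [1.89, 1.89, 2.39, 2.39, 3.01, 3.01, 3.01].

## Interface

Orientations are given as [roll, pitch, yaw] about the fixed x, y, z axes, in that order (R = Rz(yaw) Ry(pitch) Rx(roll)).
In Python, from workcell import telemetry, grab_frame, bot gives the robot as it stands. The module is installed in compiled form; this text tells all that it offers.
- The arm moves only by the shell command python3 -m crank 'ROWS' [FORCE]. ROWS is text: rows parted by semicolons, each of 7 numbers parted by spaces: the finger opening in m, from 0 to 0.0854, then the shift along the tool's x, y, z in m, then the turn, a rotation vector about the tool's x, y, z in degrees. A call has exactly 8 rows; each row shifts and turns the commanded pose from where the row before left it, along the tool's axes as they then stand; what a row does not reach is not made up. A row lasts 1/12 s, in which the tool goes at most 41.7 mm and 7.16 degrees, less where a joint would pass 70% of its speed; a pose out of reach is approached as far as the arm can. A call with a gripper value outside its range is refused whole. The fingers move at their own pace and stop on an object; FORCE is the grip in N (left out, the last holds). Time passes only in rows, so rows that do not move let the fingers close, or fill a call up. It gives the time, the measured TCP pose, the force, the opening and the grip force at its end, in the units of the state.
- telemetry.observe(): the state, without advancing time (a new reading comes with each control period).
- grab_frame(name): name is "side" or "top" or "wrist"; returns a dict with "pixels" (420x560x3 uint8, red, green, blue), "depth" (420x560 float32, m along the optical axis (not along the pixel's ray), 0 where there is no reading), "vertical_fov" (degrees; the focal length in pixels is half the picture's height over the tangent of half this angle, whatever the lens; pixels are square), "cx", "cy" (the principal point, pixels), "R" (3x3) and "t" (3): a world point X has camera coordinates R X + t; the wrist camera has in their place "hand_eye" (4x4, takes a point from camera to tool coordinates, whose origin is the TCP and whose axes are the flange's). Camera axes: x right, y down, z forward; pixel columns grow to the right and rows downward; lengths in m; the calibration is good to about 2 mm. A picture is of the moment at which its call begins: read the wrist's pose just before it.
- bot.job_done(): hands the job in; it is judged then, once.
The state is a dict: "clock": time; "qpos": joint angles; "qd": joint speeds; "joint_efforts": joint torques, N m; "position": TCP position; "tool_rot": TCP orientation; "force": force on the tool from outside, world axes, zero at the start; "moment": the same for the moment, N m; "grip_width": finger opening in m; "finger_force": force on a finger pad.
Only numpy, scipy, OpenCV 4.12 (cv2) and the standard library are available. Lean on these libraries where they do the work, as an engineer would, in place of code of your own. Each camera call takes 0.05 s, during which the arm holds its last target. There are 200 camera calls.

## Working session

There is one attempt and no reset: what is moved stays moved. The work goes in short steps, Python scripts to look and compute and a shell command to move; the robot and the scene stay as the last step left them, time stands still between calls to the robot, and variables do not carry over. Pictures are saved under pics/ and viewed, at most 10 in all, crops included, and the job is handed in when it is done.

```bash
mkdir -p pics
cat > h.py <<'E'
import numpy as np, cv2
from workcell import telemetry, grab_frame, bot
def save(n,f): cv2.imwrite(f'pics/{n}.png',f['pixels'][:,:,::-1])
def cloud(f):
    d=f['depth']; F=d.shape[0]/2/np.tan(np.radians(f['vertical_fov'])/2)
    v,u=np.mgrid[:d.shape[0],:d.shape[1]]
    c=np.stack([(u-f['cx'])/F*d,(v-f['cy'])/F*d,d],-1)
    return (c-f['t'])@f['R']
E
python3 - <<'E'
from h import *
s=telemetry.observe(); print({k:np.round(v,3) for k,v in s.items()}, bot.tcp_to_tips)
for n in('top','side'):
    f=grab_frame(n); save(n,f); np.savez(n,**f); print(n,f['vertical_fov'],f['cx'],f['cy'],f['R'],f['t'],(f['depth']>0).mean())
E
```

```text
{'clock': np.float64(0.0), 'qpos': array([ 1.168,  0.522, -0.036,  1.6  ,  0.021,  1.021, -0.113]), 'qd': array([ 0.001, -0.001,  0.001, -0.001,  0.   , -0.002, -0.002]), 'joint_efforts': array([-1.0000e-03, -9.2711e+01,  1.9790e+00, -3.6994e+01,  1.8000e-02,
        8.0000e-03, -0.0000e+00]), 'position': array([ 0.204, -0.59 ,  0.25 ]), 'tool_rot': array([-3.14 ,  0.   ,  0.333]), 'force': array([-0.302, -0.415,  0.426]), 'moment': array([-0.021, -0.076,  0.001]), 'finger_force': np.float64(0.0), 'grip_width': np.float64(0.085)} 0.019
top 55.37049531745062 285.1996888562268 208.03803631433092 [[-0.00225192 -0.99957391 -0.02910217]
 [-0.99564102  0.00495469 -0.09313653]
 [ 0.09324103  0.02876558 -0.99522794]] [-0.0090958   0.55887823  0.89053785] 0.9957227891156463
side 56.49585736283617 277.5740314605026 215.59270521669234 [[-0.88644975 -0.46236697 -0.02058241]
 [-0.24072912  0.49859535 -0.83273775]
 [ 0.39529272 -0.73322538 -0.55328492]] [0.47126786 0.21821022 0.66594013] 0.9870918367346939
```

View pics/top.png

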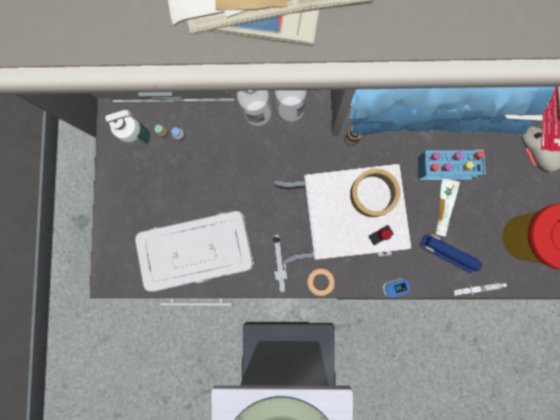

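View pics/side.png

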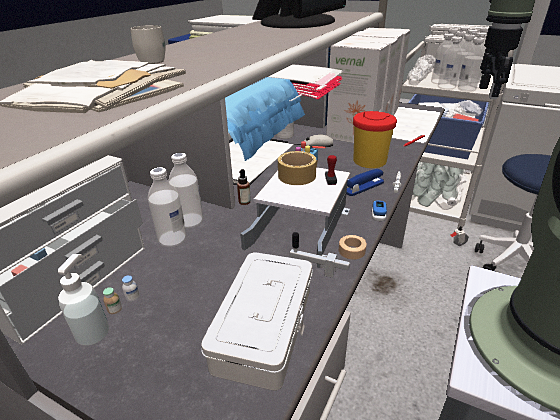

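The top view shows the shelf at about (357,212), the box at (193,250) slightly askew, the knob at (277,240), the plaster roll at (321,282) and the oximeter at (397,289). The side view agrees, with the knob upright at (295,240).

Run:
```python
from h import *
T=dict(np.load('top.npz')); S=dict(np.load('side.npz'))
P=cloud(T); Q=cloud(S)
pix=T['pixels'].astype(int)
def comp(m,seed):
    n,l=cv2.connectedComponents(m.astype(np.uint8)); return l==l[seed[1],seed[0]]
z=P[...,2]
def rep(name,m,P=P):
    p=P[m]; r=cv2.minAreaRect((p[:,:2]*1000).astype(np.float32))
    print(name,m.sum(),np.round(r[0],1),np.round(r[1],1),round(r[2],2),'z',np.round(np.percentile(p[:,2],[5,50,95]),4),'med',np.round(np.median(p,0),4)); return r
sh=comp((abs(z-.099)<.012),(330,230)); rep('shelf',sh)
bx=comp((z>.055)&(z<.09)&(P[...,1]>0.1),(160,265)); rep('box',bx)
kb=np.zeros_like(sh); kb[225:256,265:290]=1
k=kb&(z>.07)&(z<.1); print('knob top',k.sum(), P[k].mean(0) if k.any() else 0)
hb=np.zeros_like(sh); hb[236:295,265:315]=1
for lo,hi in((.02,.042),(.04,.06)):
    m=hb&(z>lo)&(z<hi); rep(f'bolt{lo}',m) if m.any() else 0
r,g,b=[pix[...,i] for i in range(3)]
o=(r-b>60)&(z<.05)&hb|((r-b>60)&(np.indices(z.shape)[0]>262)&(np.indices(z.shape)[1]<345)&(np.indices(z.shape)[1]>300)); rep('plaster',o)
# side knob
rg=Q[225:255,285:305]; w=(rg[...,2]>.055)&(rg[...,2]<.095)&(S['pixels'][225:255,285:305].max(-1)<70); q=rg[w]; print('side knob',w.sum(),q.mean(0) if w.any() else 0,q[:,2].max() if w.any() else 0)
n=comp(abs(Q[...,2]-.099)<.008,(310,205)); rep('shelf side',n,Q)
n=comp((Q[...,2]>.06)&(Q[...,2]<.085)&(Q[...,1]>.1),(240,320)); rep('box side',n,Q)
```

```text
shelf 6025 [ 544.6 -164.4] [180.1 202.3] 6.32 z [0.0958 0.0982 0.1008] med [ 0.5259 -0.1376  0.0982]
box 5781 [459.6 197.1] [138.  223.3] 12.44 z [0.0673 0.0701 0.073 ] med [0.4598 0.2018 0.0701]
knob top 34 [0.48560216 0.00723887 0.08225499]
bolt0.02 383 [430.8 -31.6] [130.5  87.5] 1.65 z [0.0221 0.0357 0.0408] med [ 0.4139 -0.0018  0.0357]
bolt0.04 247 [419.6 -21.5] [83.3 99.8] 74.0 z [0.041  0.0439 0.0471] med [ 0.4414 -0.0176  0.0439]
plaster 307 [412.4 -65.8] [122.   56.6] 49.81 z [0.0207 0.0235 0.0261] med [ 0.3916 -0.0893  0.0235]
side knob 95 [0.482558   0.01274437 0.07205738] 0.08416206233688531
shelf side 2560 [ 541.9 -162.9] [179.6 206.5] 5.85 z [0.0949 0.0984 0.1004] med [ 0.5234 -0.1226  0.0984]
box side 7835 [457.4 199. ] [135.7 224.7] 11.55 z [0.0681 0.0705 0.0723] med [0.4514 0.2272 0.0705]
```

```bash
cat >> h.py <<'E'
A=np.radians(6.1); BX=np.array([np.cos(A),np.sin(A)]); BY=np.array([-np.sin(A),np.cos(A)]); O=np.array([.5390,-.1239])
def tobay(p): p=np.asarray(p)[...,:2]-O; return np.stack([p@BX,p@BY],-1)
def pose():
    s=telemetry.observe(); from scipy.spatial.transform import Rotation as Ro
    b=tobay(s['position']); print('t',round(float(s['clock']),2),'TCP bay',np.round(b*1000,1),'z',round(s['position'][2]*1000,1),'rpy-deg',np.round(np.degrees(s['tool_rot'])-[0,0,6.1],1),'F',np.round(s['force'],1),'grip',np.round(s['grip_width'],4),round(float(s['finger_force']),1)); return s
def scene():
    for n in('top','side'):
        f=grab_frame(n); P=cloud(f); b=tobay(P)*1000; z=P[...,2]
        m=(z>.058)&(z<.085)&(b[...,0]>-140)&(b[...,0]<110)&(b[...,1]>63)&(f['pixels'].min(-1)>100)
        k,l,st,_=cv2.connectedComponentsWithStats(m.astype(np.uint8)); m=l==1+st[1:,4].argmax()
        r=cv2.minAreaRect(b[m].astype(np.float32)); 
        k=(z>.06)&(z<.09)&(abs(b[...,1]-137.5)<14)&(b[...,0]>-120)&(b[...,0]<0)&(f['pixels'].max(-1)<80)
        print(n,'box rim bay',np.round(r[0],1),np.round(r[1],1),round(r[2],2),'ymax',np.round(np.percentile(b[m],[.5,99.5],axis=0),1).tolist(),'knob',k.sum(),np.round(b[k].mean(0),1) if k.any() else '')
E
python3 - <<'E'
from h import *
scene(); pose()
E
python3 -m crank '0.045 0 0 0 0 0 -7.1;0.045 0 0 0 0 0 -7.1;0.045 0 0 0 0 0 -7.1;0.045 0 0 0 0 0 -7.1;0.045 0 0 0 0 0 -7.1;0.045 0 0 0 0 0 -7.1;0.045 0 0 0 0 0 -7.1;0.045 0 0 0 0 0 -7.1'
python3 - <<'E'
from h import *
pose()
E
```

```text
top box rim bay [-43.7 318.3] [138.3 242.4] 6.22 ymax [[-114.7, 197.3], [28.1, 438.0]] knob 24 [-38.5 136.3]
side box rim bay [-45.8 320.6] [136.  242.4] 5.36 ymax [[-117.1, 202.3], [24.6, 443.4]] knob 84 [-41.4 141.5]
t 0.2 TCP bay [-382.6 -428.4] z 250.0 rpy-deg [-180.    0.   13.] F [-0.3 -0.4  0.4] grip 0.0853 0.0
clock: 0.87
position: [0.2041, -0.5907, 0.2502]
tool_rot: [-3.141, -0.0, 1.33]
force: [-0.3, -0.5, -0.2]
grip_width: 0.0448
finger_force: 0.0
t 0.87 TCP bay [-382.6 -428.5] z 250.2 rpy-deg [-180.    -0.    70.1] F [-0.3 -0.5 -0.2] grip 0.0448 0.0
```

```bash
python3 -m crank '0.045 0 0 0 0 0 -7.0;0.045 0 0 0 0 0 -7.0;0.045 0 0 0 0 0 -5.9;0.045 .033 .02 0 0 0 0;0.045 .033 .02 0 0 0 0;0.045 .033 .02 0 0 0 0;0.045 .033 .02 0 0 0 0;0.045 .033 .02 0 0 0 0' >/dev/null
python3 -m crank '0.045 .033 .02 0 0 0 0;0.045 .033 .02 0 0 0 0;0.045 .033 .02 0 0 0 0;0.045 .033 .02 0 0 0 0;0.045 .033 .02 0 0 0 0;0.045 .033 .02 0 0 0 0;0.045 .033 .02 0 0 0 0;0.045 .033 .02 0 0 0 0'
python3 - <<'E'
from h import *
pose()
E
```

```text
clock: 2.2
position: [0.4201, -0.1361, 0.2505]
tool_rot: [3.141, 0.0, 1.671]
force: [2.8, -0.5, 1.0]
grip_width: 0.0451
finger_force: 0.0
t 2.2 TCP bay [-119.5    0.5] z 250.5 rpy-deg [180.    0.   89.6] F [ 2.8 -0.5  1. ] grip 0.0451 0.0
```

```bash
python3 -m crank '0.045 .0276 .016 0 0 0 -.4;0.045 .0276 .016 0 0 0 0;0.045 .0276 .016 0 0 0 0;0.045 .0276 .016 0 0 0 0;0.045 .0276 .016 0 0 0 0;0.045 0 0 .03 0 0 0;0.045 0 0 .03 0 0 0;0.045 0 0 0 0 0 0'
python3 - <<'E'
from h import *
s=pose(); f=grab_frame('wrist'); save('w1',f)
from scipy.spatial.transform import Rotation as Ro
P=cloud(dict(f,R=np.eye(3),t=np.zeros(3))); H=f['hand_eye']; P=P@H[:3,:3].T+H[:3,3]
P=P@Ro.from_euler('xyz',s['tool_rot']).as_matrix().T+s['position']
b=tobay(P)*1000; k=(P[...,2]>.075)&(P[...,2]<.09)&(f['pixels'].max(-1)<80)&(abs(b[...,0]+40)<30)&(abs(b[...,1]-138)<25)
print(k.sum(),b[k].mean(0) if k.any() else'')
E
```

```text
clock: 2.87
position: [0.4825, 0.0081, 0.1864]
tool_rot: [-3.136, -0.001, 1.68]
force: [-2.2, 0.2, -0.6]
grip_width: 0.0453
finger_force: 0.0
t 2.87 TCP bay [-42.1 137.3] z 186.4 rpy-deg [-179.7   -0.    90.1] F [-2.2  0.2 -0.6] grip 0.0453 0.0
292 [-38.8017427  140.56011336]
```

View pics/w1.png

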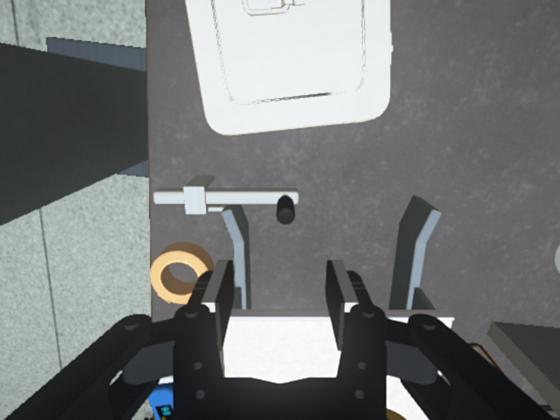

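The wrist view shows the knob at (286,209), midway between the open fingers (210 and 340 columns), with the bolt almost shut and the roll at (182,278), clear.

```bash
python3 -m crank '0.045 .002 .001 .03 0 0 0;0.045 0 .001 .03 0 0 0;0.045 0 0 .03 0 0 0;0.045 0 0 .021 0 0 0;0 0 0 0 0 0 0;0 0 0 0 0 0 0;0 0 0 0 0 0 0;0 0 0 0 0 0 0' 40
python3 - <<'E'
from h import *
pose()
E
```

```text
clock: 3.58
position: [0.4874, 0.01, 0.0812]
tool_rot: [3.139, 0.0, 1.678]
force: [-1.0, 1.0, 5.2]
grip_width: 0.0125
finger_force: 39.9
t 3.58 TCP bay [-37.1 138.6] z 81.2 rpy-deg [179.9   0.   90. ] F [-1.   1.   5.2] grip 0.0125 39.9
```

```bash
python3 -m crank '0 0 -.01 0 0 0 0;0 0 -.01 0 0 0 0;0 0 -.01 0 0 0 0;0 0 -.01 0 0 0 0;0 0 -.01 0 0 0 0;0 0 -.01 0 0 0 0;0 0 -.002 0 0 0 0;0 0 0 0 0 0 0'
python3 - <<'E'
from h import *
pose()
E
```

```text
clock: 4.25
position: [0.4294, 0.0038, 0.0814]
tool_rot: [3.131, -0.001, 1.678]
force: [24.3, -2.4, -9.4]
grip_width: 0.0124
finger_force: 41.5
t 4.25 TCP bay [-95.4 138.6] z 81.4 rpy-deg [179.4  -0.   90. ] F [24.3 -2.4 -9.4] grip 0.0124 41.5
```

```bash
python3 -m crank '0.045 0 .003 0 0 0 0;0.045 0 0 0 0 0 0;0.045 0 0 0 0 0 0;0.045 0 0 -.03 0 0 0;0.06 0 0 -.03 0 0 0;0.085 0 0 -.03 0 0 -7;0.085 0 0 -.03 0 0 -7;0.085 0 0 0 0 0 -7' >/dev/null
python3 -m crank '0.085 0 0 0 0 0 -7;0.085 0 0 0 0 0 -7;0.085 0 0 0 0 0 -7;0.085 0 0 0 0 0 -7;0.085 0 0 0 0 0 -7;0.085 0 0 0 0 0 -7;0.085 0 0 0 0 0 -7;0.085 0 0 0 0 0 -7' >/dev/null
python3 -m crank '0.085 0 0 0 0 0 -7;0.085 0 0 0 0 0 -6;0.085 .008 .03 0 0 0 0;0.085 .008 .03 0 0 0 0;0.085 .008 .03 0 0 0 0;0.085 .008 .03 0 0 0 0;0.085 .008 .03 0 0 0 0;0.085 .008 .03 0 0 0 0' >/dev/null
python3 - <<'E'
from h import *
s=pose(); print(s['qpos'].round(2)); scene()
E
```

```text
t 6.25 TCP bay [-146.3  319.6] z 199.5 rpy-deg [-179.9    0.  -179.9] F [1.2 0.6 0.6] grip 0.0852 0.0
[ 0.26  0.41 -1.06  2.17  0.49  0.83  0.56]
top box rim bay [-43.8 318.8] [138.  241.3] 6.3 ymax [[-114.6, 197.2], [28.0, 438.0]] knob 22 [-93.9 136.7]
side box rim bay [-46.  320.4] [135.6 242.5] 5.75 ymax [[-117.2, 204.4], [24.9, 443.7]] knob 0
```

```bash
python3 -m crank '0.085 .002 0 .03 0 0 0;0.085 0 0 .03 0 0 0;0.085 0 0 .03 0 0 0;0.085 0 0 .03 0 0 0;0.085 0 0 .02 0 0 0;0.085 0 0 .010 0 0 0;0.085 0 0 0 0 0 0;0.085 0 0 0 0 0 0'
python3 - <<'E'
from h import *
s=pose(); print(s['qpos'].round(2)); f=grab_frame('wrist'); save('w2',f)
E
```

```text
clock: 7.02
position: [0.3584, 0.1771, 0.0495]
tool_rot: [-3.141, -0.001, -3.034]
force: [0.7, 0.3, 0.6]
grip_width: 0.0852
finger_force: 0.0
t 7.02 TCP bay [-147.6  318.5] z 49.5 rpy-deg [-180.    -0.  -179.9] F [0.7 0.3 0.6] grip 0.0852 0.0
[-0.04  0.67 -0.73  2.28  0.95  0.53  0.15]
```

View pics/w2.png

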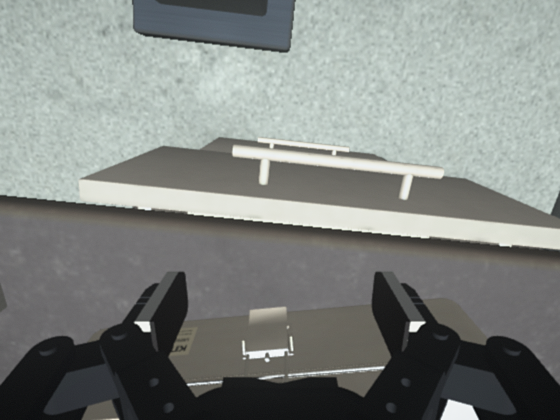

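The latch at (267,335) sits between the two fingers, which are ahead of the box's near side.

```bash
python3 -m crank '0.085 -.01 0 0 0 0 0;0.085 -.01 0 0 0 0 0;0.085 -.01 0 0 0 0 0;0.085 -.008 0 0 0 0 0;0.085 -.008 0 0 0 0 0;0.085 -.007 0 0 0 0 0;0.085 -.005 0 0 0 0 0;0.085 -.004 0 0 0 0 0'
python3 - <<'E'
from h import *
s=pose(); scene()
E
```

```text
clock: 7.73
position: [0.4203, 0.1838, 0.0502]
tool_rot: [-3.142, -0.0, -3.035]
force: [-10.2, -0.6, 8.6]
grip_width: 0.0851
finger_force: 5.0
t 7.73 TCP bay [-85.4 318.5] z 50.2 rpy-deg [-180.   -0. -180.] F [-10.2  -0.6   8.6] grip 0.0851 5.0
top box rim bay [ -8.1 310.4] [242.2 133.7] 89.58 ymax [[-72.8, 191.3], [55.3, 428.1]] knob 22 [-93.8 136.6]
side box rim bay [ -9.2 313.6] [131.1 241.2] 0.29 ymax [[-73.7, 199.0], [54.5, 433.3]] knob 76 [-97.9 142. ]
```

```bash
python3 -m crank '0.085 -.004 0 0 0 0 0;0.085 -.004 0 0 0 0 0;0.085 -.003 0 0 0 0 0;0.085 -.002 0 0 0 0 0;0.085 0 0 0 0 0 0;0.085 .01 0 0 0 0 0;0.085 .02 0 0 0 0 0;0.085 .01 0 0 0 0 0'
python3 - <<'E'
from h import *
s=pose(); scene()
E
```

```text
clock: 8.5
position: [0.3916, 0.1806, 0.0497]
tool_rot: [-3.141, -0.0, -3.034]
force: [1.3, 0.9, -0.5]
grip_width: 0.085
finger_force: 0.0
t 8.5 TCP bay [-114.2  318.4] z 49.7 rpy-deg [-180.    -0.  -179.9] F [ 1.3  0.9 -0.5] grip 0.085 0.0
top box rim bay [  2.8 310.7] [136.7 241.9] 0.55 ymax [[-61.1, 191.5], [68.2, 429.5]] knob 22 [-93.9 136.7]
side box rim bay [  0.8 313. ] [243.2 135.1] 89.86 ymax [[-62.4, 196.1], [66.3, 433.3]] knob 0
```

```bash
python3 -m crank '0.085 .01 0 -.02 0 0 0;0.085 .01 0 -.03 0 0 0;0.085 0 0 -.03 0 0 0;0.085 0 0 -.03 0 0 0;0.085 -.026 .03 0 0 0 0;0.085 -.026 .03 0 0 0 0;0.085 -.026 .03 0 0 0 0;0.085 -.026 .03 0 0 0 0' >/dev/null
python3 -m crank '0.085 -.026 .03 0 0 0 0;0.085 -.003 0 0 0 0 7;0.085 0 0 0 0 0 7;0.085 0 0 0 0 0 7;0.085 0 0 0 0 0 7;0.085 0 0 0 0 0 7;0.085 0 0 0 0 0 7;0.085 0 0 0 0 0 7' >/dev/null
python3 -m crank '0.085 0 0 0 0 0 7;0.085 0 0 0 0 0 7;0.085 0 0 0 0 0 7;0.085 0 0 0 0 0 7;0.085 0 0 0 0 0 7;0.085 0 0 0 0 0 6;0.085 0 0 0 0 0 0;0.085 0 0 0 0 0 0' >/dev/null
python3 - <<'E'
from h import *
s=pose(); print(s['qpos'].round(2))
E
```

```text
t 10.6 TCP bay [  0.8 469.1] z 159.6 rpy-deg [180.   -0.   90.3] F [ 0.2  0.2 -0.7] grip 0.0849 0.0
[-0.36  0.63 -0.51  1.74  0.38  0.88 -0.92]
```

```bash
python3 -m crank '0.085 .005 .001 .03 0 0 .3;0.085 0 0 .03 0 0 0;0.085 0 0 .03 0 0 0;0.085 0 0 .02 0 0 0;0.085 -.010 0 0 0 0 0;0.085 -.010 0 0 0 0 0;0.085 -.006 0 0 0 0 0;0.085 -.006 0 0 0 0 0' >/dev/null
python3 -m crank '0.085 -.01 0 0 0 0 0;0.085 -.01 0 0 0 0 0;0.085 -.012 0 0 0 0 0;0.085 -.012 0 0 0 0 0;0.085 -.012 0 0 0 0 0;0.085 -.012 0 0 0 0 0;0.085 -.01 0 0 0 0 0;0.085 -.006 0 0 0 0 0'
python3 - <<'E'
from h import *
s=pose(); scene()
E
```

```text
clock: 11.93
position: [0.5031, 0.2318, 0.0508]
tool_rot: [3.139, -0.002, 1.673]
force: [-0.4, 8.2, 3.2]
grip_width: 0.0851
finger_force: 3.5
t 11.93 TCP bay [  2.1 357.5] z 50.8 rpy-deg [ 1.798e+02 -1.000e-01  8.980e+01] F [-0.4  8.2  3.2] grip 0.0851 3.5
top box rim bay [  2.5 226.8] [244.7 137.9] 89.5 ymax [[-61.9, 106.2], [67.5, 343.7]] knob 22 [-93.9 136.7]
side box rim bay [ -2.6 211.4] [128.4 217.9] 1.73 ymax [[-64.1, 106.7], [59.1, 308.8]] knob 78 [-95.2 141.5]
```

```bash
python3 -m crank '0.085 -.01 0 0 0 0 0;0.085 -.012 0 0 0 0 0;0.085 -.012 0 0 0 0 0;0.085 -.012 0 0 0 0 0;0.085 -.012 0 0 0 0 0;0.085 -.012 0 0 0 0 0;0.085 -.010 0 0 0 0 0;0.085 -.006 0 0 0 0 0'
python3 -m crank '0.085 -.01 0 0 0 0 0;0.085 -.012 0 0 0 0 0;0.085 -.012 0 0 0 0 0;0.085 -.012 0 0 0 0 0;0.085 -.012 0 0 0 0 0;0.085 -.012 0 0 0 0 0;0.085 -.010 0 0 0 0 0;0.085 -.006 0 0 0 0 0'
python3 - <<'E'
from h import *
s=pose(); scene(); f=grab_frame('side'); save('s2',f)
E
```

```text
clock: 12.7
position: [0.5116, 0.1469, 0.0503]
tool_rot: [3.139, -0.001, 1.674]
force: [-1.2, 8.7, 5.8]
grip_width: 0.0851
finger_force: 4.3
clock: 13.37
position: [0.5204, 0.0612, 0.0502]
tool_rot: [3.14, -0.001, 1.674]
force: [-0.9, 8.3, 5.9]
grip_width: 0.0853
finger_force: 4.4
t 13.37 TCP bay [  1.1 186. ] z 50.2 rpy-deg [ 1.799e+02 -1.000e-01  8.980e+01] F [-0.9  8.3  5.9] grip 0.0853 4.4
top box rim bay [  3.  101.7] [135.6  77.5] 0.09 ymax [[-56.9, 63.2], [68.2, 135.5]] knob 0 
side box rim bay [  7.1 164.3] [26.9 84.1] 83.86 ymax [[-33.6, 150.8], [46.4, 175.7]] knob 77 [-96.  141.7]
```

View pics/s2.png

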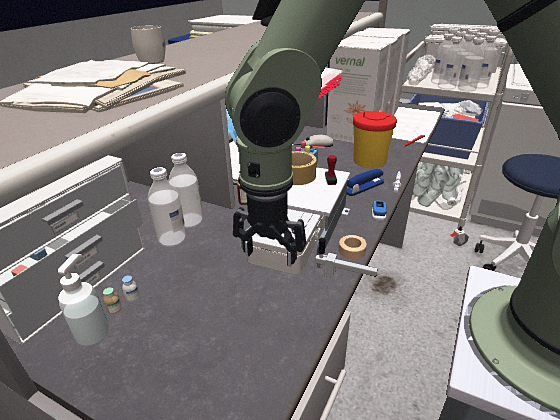

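The box (about 285,245) is straight and well into the mouth, the bolt is drawn, and the roll at (352,245) is untouched.

```bash
python3 -m crank '0.085 -.008 0 0 0 0 0;0.085 -.008 0 0 0 0 0;0.085 -.008 0 0 0 0 0;0.085 -.008 0 0 0 0 0;0.085 -.007 0 0 0 0 0;0.085 -.005 0 0 0 0 0;0.085 -.003 0 0 0 0 0;0.085 -.002 0 0 0 0 0'
python3 -m crank '0.085 -.002 0 0 0 0 0;0.085 -.002 0 0 0 0 0;0.085 -.002 0 0 0 0 0;0.085 -.001 0 0 0 0 0;0.085 -.001 0 0 0 0 0;0.085 0 0 0 0 0 0;0.085 0 0 0 0 0 0;0.085 0 0 0 0 0 0'
python3 - <<'E'
from h import *
s=pose()
E
```

```text
clock: 14.18
position: [0.5249, 0.013, 0.0496]
tool_rot: [3.141, -0.001, 1.674]
force: [-1.0, 7.4, 4.9]
grip_width: 0.0851
finger_force: 3.8
clock: 14.85
position: [0.5257, 0.0053, 0.0496]
tool_rot: [3.141, -0.001, 1.675]
force: [-0.6, 6.4, 4.2]
grip_width: 0.0851
finger_force: 2.9
t 14.85 TCP bay [  0.5 129.9] z 49.6 rpy-deg [180.   -0.   89.8] F [-0.6  6.4  4.2] grip 0.0851 2.9
```

Not at the stop yet; creep on until the force rises.

```bash
python3 -m crank '0.085 -.001 0 0 0 0 0;0.085 -.001 0 0 0 0 0;0.085 -.001 0 0 0 0 0;0.085 -.001 0 0 0 0 0;0.085 0 0 0 0 0 0;0.085 0 0 0 0 0 0;0.085 0 0 0 0 0 0;0.085 0 0 0 0 0 0'
python3 - <<'E'
from h import *
s=pose()
E
```

```text
clock: 15.52
position: [0.5258, 0.0034, 0.0497]
tool_rot: [3.141, -0.003, 1.676]
force: [-3.6, 18.8, 5.8]
grip_width: 0.085
finger_force: 9.1
t 15.52 TCP bay [  0.4 128. ] z 49.7 rpy-deg [179.9  -0.2  89.9] F [-3.6 18.8  5.8] grip 0.085 9.1
```

```bash
python3 -m crank '0.085 -.001 0 0 0 0 0;0.085 -.001 0 0 0 0 0;0.085 0 0 0 0 0 0;0.085 0 0 0 0 0 0;0.085 0 0 0 0 0 0;0.085 0 0 0 0 0 0;0.085 0 0 0 0 0 0;0.085 0 0 0 0 0 0'
python3 - <<'E'
from h import *
s=pose()
E
python3 -m crank '0.085 .002 0 0 0 0 0;0.085 .004 0 0 0 0 0;0.085 .01 0 0 0 0 0;0.085 .02 0 0 0 0 0;0.085 .02 0 0 0 0 0;0.085 0 0 -.03 0 0 0;0.085 0 0 -.03 0 0 0;0.045 0 0 -.03 0 0 0'
python3 - <<'E'
from h import *
s=pose();scene(); f=grab_frame('wrist'); save('w3',f)
E
```

```text
clock: 16.18
position: [0.5258, 0.0032, 0.0497]
tool_rot: [3.141, -0.005, 1.677]
force: [-7.4, 28.9, 7.7]
grip_width: 0.085
finger_force: 14.7
t 16.18 TCP bay [  0.4 127.8] z 49.7 rpy-deg [179.9  -0.3  90. ] F [-7.4 28.9  7.7] grip 0.085 14.7
clock: 16.85
position: [0.5196, 0.0549, 0.1402]
tool_rot: [-3.14, 0.0, 1.675]
force: [1.6, -0.1, 1.5]
grip_width: 0.0753
finger_force: 0.0
t 16.85 TCP bay [ -0.3 179.9] z 140.2 rpy-deg [-179.9    0.    89.9] F [ 1.6 -0.1  1.5] grip 0.0753 0.0
top box rim bay [ 4.2 89.2] [133.2  52.4] 0.15 ymax [[-60.9, 63.3], [68.0, 114.8]] knob 0 
side box rim bay [ 1.  91.3] [ 56.5 130.6] 89.87 ymax [[-63.1, 63.7], [64.5, 118.8]] knob 75 [-97.9 141.9]
```

View pics/w3.png

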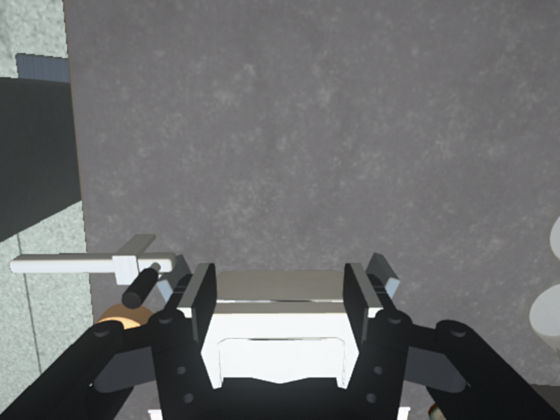

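The box is square and home under the shelf (rim end near bay y 117), and the drawn knob is at about (140,288).

```bash
python3 -m crank '0.045 -.010 -.024 0 0 0 0;0.045 -.0105 -.024 0 0 0 0;0.045 -.0105 -.024 0 0 0 0;0.045 -.0105 -.0235 0 0 0 0;0.045 0 0 0 0 0 0;0.045 0 0 .02 0 0 0;0.045 0 0 .02 0 0 0;0.045 0 0 .019 0 0 0'
python3 -m crank '0 0 0 0 0 0 0;0 0 0 0 0 0 0;0 0 0 0 0 0 0;0 0 0 0 0 0 0;0 0 .01 0 0 0 0;0 0 .01 0 0 0 0;0 0 .01 0 0 0 0;0 0 .01 0 0 0 0' 40
python3 - <<'E'
from h import *
s=pose()
E
```

```text
clock: 17.67
position: [0.4291, 0.0029, 0.0791]
tool_rot: [-3.141, 0.0, 1.673]
force: [0.6, 0.1, 0.4]
grip_width: 0.0453
finger_force: 0.0
clock: 18.33
position: [0.4692, 0.0076, 0.0807]
tool_rot: [-3.141, -0.001, 1.674]
force: [-4.2, 5.4, -9.6]
grip_width: 0.0124
finger_force: 40.1
t 18.33 TCP bay [-55.4 138.2] z 80.7 rpy-deg [-179.9   -0.    89.8] F [-4.2  5.4 -9.6] grip 0.0124 40.1
```

```bash
python3 -m crank '0 0 .008 0 0 0 0;0 0 .008 0 0 0 0;0 0 .006 0 0 0 0;0 0 .004 0 0 0 0;0 0 .002 0 0 0 0;0 0 .001 0 0 0 0;0 0 0 0 0 0 0;0 0 0 0 0 0 0'
python3 - <<'E'
from h import *
s=pose()
E
```

```text
clock: 19.0
position: [0.4959, 0.0105, 0.0805]
tool_rot: [-3.137, -0.0, 1.674]
force: [-16.1, 6.4, 1.5]
grip_width: 0.0122
finger_force: 41.5
t 19.0 TCP bay [-28.5 138.3] z 80.5 rpy-deg [-179.7   -0.    89.8] F [-16.1   6.4   1.5] grip 0.0122 41.5
```

At the shut stop (16 N). Ease off, open and retreat upward.

```bash
python3 -m crank '0 0 .001 0 0 0 0;0.045 0 0 0 0 0 0;0.045 0 0 0 0 0 0;0.045 0 0 0 0 0 0;0.045 0 0 0 0 0 0;0.045 0 0 -.02 0 0 0;0.045 0 0 -.03 0 0 0;0.045 0 0 -.03 0 0 0'
python3 -m crank '0.045 .03 0 -.02 0 0 0;0.045 .03 0 -.02 0 0 0;0.045 .03 0 0 0 0 0;0.045 .03 0 0 0 0 0;0.045 .03 0 0 0 0 0;0.045 .03 0 0 0 0 0;0.045 0 0 0 0 0 0;0.045 0 0 0 0 0 0' >/dev/null
python3 - <<'E'
from h import *
s=pose();scene(); f=grab_frame('top'); save('t3',f)
E
```

```text
clock: 19.67
position: [0.4988, 0.0103, 0.1612]
tool_rot: [-3.14, -0.001, 1.674]
force: [0.1, -0.6, 0.1]
grip_width: 0.0448
finger_force: 0.0
t 20.33 TCP bay [-24.7 319. ] z 200.6 rpy-deg [180.   -0.   89.9] F [-0.8 -0.5  1.5] grip 0.0448 0.0
top box rim bay [ 4.3 89.8] [ 53.6 133.4] 89.94 ymax [[-61.6, 63.3], [67.6, 115.3]] knob 19 [-29.3 136. ]
side box rim bay [-25.3  96.3] [72.2 76.8] 83.16 ymax [[-63.7, 63.6], [9.8, 119.5]] knob 76 [-32.3 141.6]
```

View pics/t3.png

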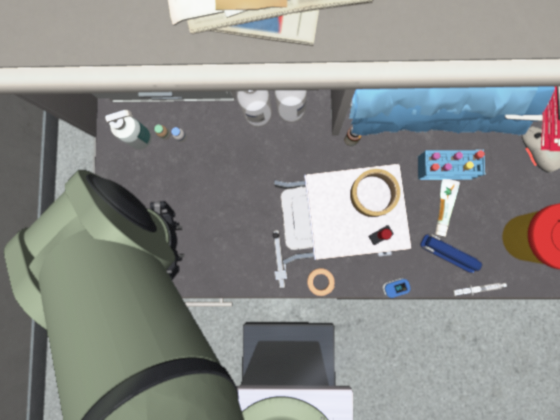

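The final top view shows the box under the shelf (298,218), the bolt across with its knob at (277,236), and the roll (321,282), oximeter (397,289) and dropper bottle (353,137) unmoved.

```bash
python3 -c "
from workcell import bot
print(bot.job_done())"
```

```text
the job is handed in; nothing more can be done
None
```

The job is handed in at about 20 s of robot time: the box is fully home against the back stop, the bolt is fully across behind it, and the plaster roll, oximeter and dropper bottle look unmoved in the final picture.

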